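# Free the dropped gate bolt and hold the drying pen ajar

### The job

The bolt on the drying pen's little gate has sagged, so its toe is caught behind the bent-up edge of the keeper. Take the bolt by its upright knob, lift it so that the toe clears the bent edge while you draw the bolt back, then swing the gate about 25 degrees open towards you and leave the things in and around the pen where they are. The gate springs shut by itself, so finish still gripping the knob, with the bolt drawn back and the gate held steadily ajar; do not let go.

Things in the scene. Friction and masses are not known exactly. Their poses are not given: they have to be found in the camera images.
- pen: Low open-topped drying pen of light wood, 245 (x) x 290 (y) x 118 mm, fixed to the table at a new place and yaw (within 0.3 rad) each time. Origin: centre of its footprint, on the table. Its +x points to its back, +y to the left seen from the robot; its front (-x, facing the robot) has the gate, hinged on the right, with bolt and keeper towards the left.
- knob (a point): Centre of the bolt's upright cylindrical dark-steel knob, 16 mm diameter, from 20 mm below this point to 18 mm above it; 136 mm above the table when sagged. All near it stays below 118 mm except the knob: grip it from above, fingers in front of and behind it (closing square to the gate). Its axes are the pen's when the gate is shut and turn with the gate: turn the gripper along.
- rod (a point): Point on the bolt rod's axis straight below the knob: 50 mm below the knob's centre, 86 mm above the table when sagged. The rod is steel, 10 mm diameter, level, along pen y (gate shut), its axis 12 mm in front of the gate's face. It slides in a steel barrel that hangs on the gate in worn upright slots: barrel and bolt lift together, straight up, and drop back by their weight.
- toe (a point): Middle of the underside of the down-turned toe at the left end of the bolt rod: 57 mm to the left of the knob and 67 mm below its centre, 17 mm below the rod's axis, 69 mm above the table when sagged. The toe is 12 mm long along the rod and 10 mm wide.
- lip (a point): Middle of the top edge of the keeper's bent-up lip, 78 mm above the table, 4 mm thick: the toe must rise over 9 mm to pass it. The keeper is an open-topped steel saddle on the left front post, 34 mm long, its cheeks (98 mm high, 3 mm free each side) before and behind the rod; the lip is at its right end. Bolt home: toe 4 mm left of the lip; bolt drawn 20 mm or more: clear of the keeper.
- gate_axis (a point): Point on the gate's upright hinge axis, 136 mm above the table (level with the sagged knob's centre), fixed to the pen at pen x = -0.132, y = -0.1115. The gate is 200 mm wide, 16 mm thick, its top edge 108 mm above the table, its front face at pen x = -0.130 when shut.
- gate (a joint): Gate angle in rad, 0 shut, growing as the free left edge swings out to the front (anticlockwise from above); stop at 1.3. A closing spring pulls with about 2 to 4 N at the knob. A jar stands in the way beyond about 0.9 rad.
- barrel_lift (a joint): How far the barrel and bolt are lifted, in m: 0 sagged, at most 0.016. Lifting takes about 2 N.
- bolt_draw (a joint): How far the bolt is drawn to the right (towards the gate's hinge, pen -y with the gate shut), in m: 0 fully home, stop at 0.042; it starts between 0 and 0.003. It slides with about 1 N of friction and stays where it is left.
- tile_striped: Lacquer sample tile with stripes, 95 x 60 x 9 mm, lying in the pen; origin at the centre of its underside. Leave it alone.
- tile_flower: Black lacquer sample tile with a flower, 95 x 60 x 9 mm, lying in the pen; origin at the centre of its underside. Leave it alone.
- jar: Small screw jar, 42 mm diameter, 54 mm tall, standing on the table in front of the gate on its hinge side; origin at the centre of its underside. Leave it alone.
- spatula: Flat wooden spatula, 150 x 38 x 10 mm, lying on the table in front of the keeper post; origin at the centre of its underside. Leave it alone.

How it is judged:
On the way, in this order (a step that is already met when the one before it is completed fails the run):
1. the lifted toe passes over the keeper's bent lip with the gate still shut (value of joint bolt_draw above 0.008 m and value of joint barrel_lift above 0.007 m and value of joint gate below 0.1 rad), for 0.05 s.
2. the bolt is drawn clear of the keeper (value of joint bolt_draw above 0.021 m), for 0.1 s.
At the end, for the whole second after the job is handed in: The gate stands still between 0.30 and 0.58 rad (17 to 33 degrees) open, the bolt is drawn at least 20 mm, and the fingers are still holding the bolt (more than 2 N on it) (value of joint gate between 0.3 and 0.58 rad and velocity of joint gate between -0.05 and 0.05 rad/s and value of joint bolt_draw above 0.02 m and contact force between the fingers and bolt_draw above 2 N); the arm keeps its last pose, push and grip.
It fails at once if a tile, the jar or the spatula is moved by more than 20 mm (distance of any of tile_striped, tile_flower, jar, spatula from where it was at the start of the episode above 0.02 m).
It also fails if it takes over 32 s, if anything falls off the work surface, if the arm or the gripper's body presses on something with over 40 N, if the wrist force passes 120 N, or if a joint passes its speed limit or range.

### The arm

A 7-joint arm with a two-finger parallel gripper is mounted at the origin on a cart in front of the work surface, level with it; the furniture and walls round the work are solid. World frame = base frame: x ahead of the robot, y to its left, z up, the work surface at z = 0. Lengths are in m, angles in rad, forces in N, time in s.
With the tool pointing down it reaches from about 0.425 to 0.875 m from the base axis. Payload 4.7 kg.
Tool frame: the origin (TCP) lies at the very end of the fingers, on their centre line; the grasp point (between the pads) lies 19 mm behind it; z points along the fingers, y is the line along which they close (so a half turn about z gives the same grasp; the last joint's range is limited). The gripper opens to 87 mm and grips with 3 to 60 N. Pads are 19 mm wide; open, the fingers measure 117 mm over their backs; the gripper's body (75 mm by 190 mm) begins 51 mm behind the grasp point.
Start: joints at [1.307, 0.321, -0.07, 1.45, 0.023, 1.371, -0.057], TCP at [0.178, -0.625, 0.223] pointing down, gripper open.
Joint ranges: [-2.86, 2.86], [-0.3, 2.09], [-1.38, 1.24], [0.06, 2.45], [-1.56, 4.7], [0.09, 2.05], [-2.69, 2.69]. Speed limits (rad/s): [2.57, 2.57, 3.14, 3.14, 3.14, 3.14, 3.14].

### API

Orientations are given as a rotation vector (axis times angle).
In Python, from bench import ctrl, get_image, job gives the robot as it stands.
- The arm moves only by the shell command python3 -m crank 'ROWS' [FORCE]. ROWS is JSON, a list that holds one entry, the list of rows, each a list of 5 numbers: the shift along the tool's x, y, z in mm, then the turn about the tool's z in rad, then the closure, from -1 (fully open) to 1 (shut), so that 0 is half open. A call has 1 to 10 rows; each row shifts and turns the commanded pose from where the row before left it, along the tool's axes as they then stand; what a row does not reach is not made up. A row lasts 1/12 s, in which the tool goes at most 41.7 mm and 7.16 degrees, less where a joint would pass 70% of its speed; a pose out of reach is approached as far as the arm can. A call with a gripper value outside its range is refused whole. The fingers move at their own pace and stop on an object; FORCE is the grip in N (left out, the last holds). Time passes only in rows, so rows that do not move let the fingers close. It gives the time, the measured TCP pose, the force, the opening and the grip force at its end, in the units of the state.
- ctrl.get_state(): the state, without advancing time (a new reading comes with each control period).
- get_image(name): name is "scene" or "top"; returns a dict with "pixels" (480x640x3 uint8, red, green, blue), "fx", "fy", "cx", "cy" (pixels), "T" (4x4, takes a point from camera to world coordinates). Camera axes: x right, y down, z forward; pixel columns grow to the right and rows downward; lengths in m; the calibration is good to about 2 mm. A picture is of the moment at which its call begins. There is no depth.
- job.close_job(): hands the job in; it is judged then, once.
The state is a dict: "time": time; "joint_positions": joint angles; "qd": joint speeds; "joint_torque": joint torques, N m; "position": TCP position; "tool_rot": TCP orientation; "ft_force": force on the tool from outside, world axes, zero at the start; "torque": the same for the moment, N m; "grip_width": opening from 0.0 (shut) to 1.0 (fully open); "grip_force": force on a finger pad.
Only numpy, scipy, OpenCV 4.12 (cv2) and the standard library are available. Lean on these libraries where they do the work, as an engineer would, in place of code of your own. Each camera call takes 0.05 s, during which the arm holds its last target. There are 200 camera calls.

## Working session

There is one attempt and no reset: what is moved stays moved. The work goes in short steps, Python scripts to look and compute and a shell command to move; the robot and the scene stay as the last step left them, time stands still between calls to the robot, and variables do not carry over. Pictures are saved under pics/ and viewed, at most 10 in all, crops included, and the job is handed in when it is done.

```bash
mkdir -p pics; ls; python3 - <<'E'
from bench import ctrl,get_image
import cv2,numpy as np
s=ctrl.get_state();print(s)
for n in("scene","top"):
    i=get_image(n);cv2.imwrite(f"pics/{n}0.png",i["pixels"][:,:,::-1]);print(n,i["fx"],i["cx"],i["cy"],np.round(i["T"],4).tolist())
E
```

```text
pics
{'time': 0.0, 'joint_positions': array([ 1.30711931,  0.32182044, -0.07012274,  1.45164205,  0.02264624,
        1.37076535, -0.05691617]), 'qd': array([-0.00063792, -0.00104122, -0.00225945, -0.00088233,  0.00097016,
       -0.00123958, -0.00012372]), 'joint_torque': array([-5.71619040e-06, -4.91290998e+01, -4.04005134e-01, -3.12524235e+01,
       -6.38774643e-02,  4.36365476e-02,  1.61472344e-04]), 'position': array([ 0.17805715, -0.62458831,  0.22148   ]), 'tool_rot': array([-3.10953768e+00, -4.34771098e-01,  6.00047380e-04]), 'ft_force': array([-0.69846706,  0.52699745, -0.16434324]), 'torque': array([ 0.03609531, -0.01027347, -0.00097333]), 'grip_force': 0.0, 'grip_width': 1.0006613840503584}
scene 481.6060048032925 313.86786642349307 239.19504381788371 [[-0.5701, -0.6254, 0.5329, 0.1172], [-0.8215, 0.4438, -0.358, 0.2508], [-0.0126, -0.6418, -0.7667, 0.7701], [0.0, 0.0, 0.0, 1.0]]
top 436.7692213965477 323.7779451202394 235.25098528338046 [[0.0245, -0.9783, 0.2055, 0.3772], [-0.9997, -0.0237, 0.0063, -0.0527], [-0.0013, -0.2056, -0.9786, 0.9471], [0.0, 0.0, 0.0, 1.0]]
```

View pics/scene0.png

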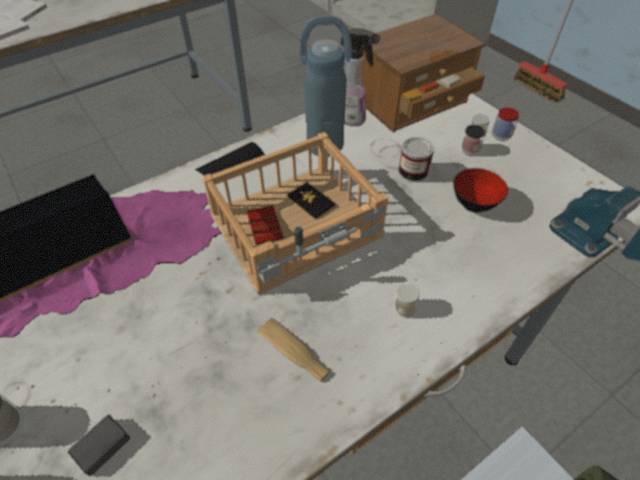

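View pics/top0.png

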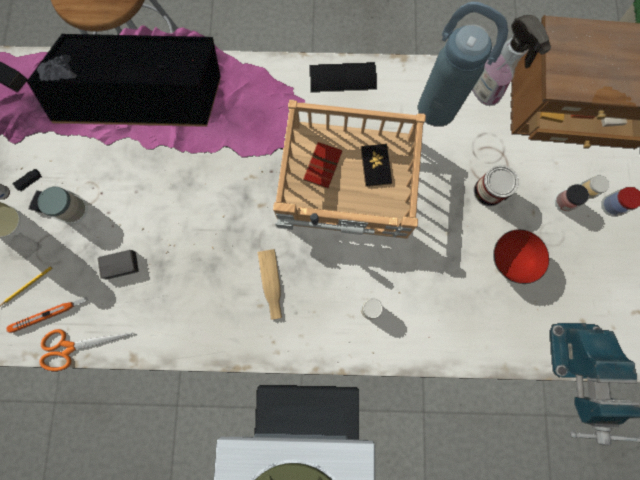

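The scene view shows the knob near (298,238) and the gate running right from it. In the top view the knob is near (314,218), the jar near (373,308) and the spatula near (270,285). I'll zoom in on the knob.

```bash
python3 - <<'E'
import cv2,numpy as np
a=cv2.imread("pics/scene0.png")[200:300,240:400];b=cv2.imread("pics/top0.png")[180:250,265:425]
f=lambda x:cv2.resize(x,None,fx=5,fy=5,interpolation=cv2.INTER_CUBIC)
cv2.imwrite("pics/z.png",cv2.resize(np.vstack([f(a)[:, :],f(b)]),(560,595)))
E
```

```text
(no output)
```

View pics/z.png

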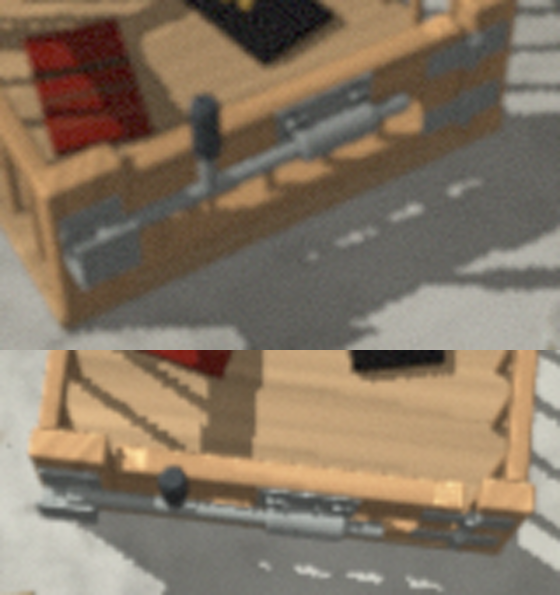

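```bash
cat > h.py <<'E'
import numpy as np
from bench import ctrl,get_image
def ray(i,u,v):
    d=i["T"][:3,:3]@np.array([(u-i["cx"])/i["fx"],(v-i["cy"])/i["fy"],1]);return i["T"][:3,3],d/np.linalg.norm(d)
def plane(i,p,z):
    o,d=ray(i,*p);return o+d*(z-o[2])/d[2]
def tri(r):
    A=sum(np.eye(3)-np.outer(d,d) for o,d in r);b=sum((np.eye(3)-np.outer(d,d))@o for o,d in r);return np.linalg.solve(A,b)
E
python3 - <<'E'
from h import *
s=get_image("scene");t=get_image("top")
S=lambda x,y:(240+x/3.5,200+y/3.5)
P=lambda x,y:(265+x/3.5,180+(y-350)/3.5)
k=(S(205.5,126),P(173,487))
print("tri",tri([ray(s,*k[0]),ray(t,*k[1])]),plane(s,k[0],.136),plane(t,k[1],.136))
def yaw(a,b):
    d=b-a;return np.linalg.norm(d),np.arctan2(d[0],-d[1])
for n,i,a,b,z in[("post",t,P(33,458),P(533,513),.118),("rodT",t,P(125,498),P(380,530),.086),("rodS",s,S(125,228),S(405,103),.086),("postS",s,S(50,185),S(515,10),.118)]:
    a=plane(i,a,z);b=plane(i,b,z);print(n,a,b,yaw(a,b))
print("jar",plane(t,(373,308),.05),"spat",plane(t,(265,252),.005),plane(t,(277,318),.005))
E
```

```text
tri [ 0.57897304 -0.028536    0.13551846] [ 0.57897382 -0.02806114  0.136     ] [ 0.57854109 -0.02885146  0.136     ]
post [0.59785819 0.05066454 0.118     ] [ 0.57295388 -0.22899339  0.118     ] (np.float64(0.28076463597097917), np.float64(-0.08881846755876328))
rodT [5.83724511e-01 2.28521684e-04 8.60000000e-02] [ 0.5683143  -0.14743533  0.086     ] (np.float64(0.14846577497707308), np.float64(-0.10398367881302435))
rodS [0.58250504 0.02081664 0.086     ] [ 0.56676462 -0.14655449  0.086     ] (np.float64(0.16810965346457857), np.float64(-0.09376921243423764))
postS [0.60472167 0.04783823 0.118     ] [ 0.56387542 -0.21686897  0.118     ] (np.float64(0.267840098986917), np.float64(-0.1530997535905944))
jar [ 0.41729982 -0.15040084  0.05      ] spat [0.53448878 0.0809365  0.005     ] [0.39340951 0.0481048  0.005     ]
```

```bash
python3 -m crank '[[[0,0,-8,-0.12,-1],[0,0,-8,-0.12,-1],[0,0,-8,-0.12,-1],[0,0,-8,-0.12,-1],[0,0,-8,-0.12,-1],[0,0,-8,-0.12,-1],[0,0,-8,-0.12,-1],[0,0,-8,-0.12,-1],[0,0,0,-0.12,-1],[0,0,0,-0.115,-1]]]' 20
cat >> h.py <<'E'
from scipy.spatial.transform import Rotation as Ro
def go(x,y,z,yaw):
    s=ctrl.get_state();R=Ro.from_rotvec(s["tool_rot"]).as_matrix()
    print("t",s["time"],"p",s["position"],"F",s["ft_force"],"grip",s["grip_width"],s["grip_force"])
    print("shift mm",np.round(R.T@(np.array([x,y,z])-s["position"])*1000,1),"tilt",np.round(R[:2,2],3),"yaw",np.arctan2(R[1,1],R[0,1]),"turn",-(yaw-np.arctan2(R[1,1],R[0,1])))
E
python3 -c "from h import *;go(.579,-.0285,.22,-.098)"
```

```text
time: 1.03
position: [0.1782, -0.6253, 0.2871]
tool_rot: [2.321, 2.116, -0.001]
ft_force: [0.2, 0.3, -1.3]
grip_width: 1.002
grip_force: 0.0
t 1.0333 p [ 0.17824406 -0.62529867  0.28709042] F [ 0.15161914  0.29508384 -1.26974946] grip 1.0024052970713928 0.0
shift mm [631.2 344.1  66.6] tilt [ 0.    -0.001] yaw -0.09218488837151081 turn 0.005815111628489189
```

```bash
python3 -m crank '[[[20,11,0,0,-1],[32,17,0,0,-1],[32,17,0,0,-1],[32,17,0,0,-1],[32,17,0,0,-1],[32,17,0,0,-1],[32,17,0,0,-1],[32,17,0,0,-1],[32,17,0,0,-1],[32,17,0,0,-1]]]' >/dev/null
python3 -m crank '[[[32,17,5,0,-1],[32,17,5,0,-1],[32,17,5,0,-1],[32,17,5,0,-1],[32,17,5,0,-1],[32,18,5,0,-1],[32,18,5,0,-1],[32,18,5,0,-1],[32,20,5,0,-1],[20,11,5,0,-1]]]' >/dev/null
python3 -c "from h import *;go(.579,-.0285,.22,-.098)"
```

```text
t 2.7 p [ 0.57243927 -0.04049458  0.23636678] F [ 0.05804315 -0.62031082 -0.05975754] grip 1.0004539901889422 0.0
shift mm [12.5  5.4 16.4] tilt [0.001 0.002] yaw -0.09448859804684571 turn 0.003511401953154289
```

```bash
python3 -m crank '[[[6,3,16,0,-1],[6.5,2.5,20,0,-1],[0,0,25,0,-1],[0,0,25,0,-1],[0,0,20,0,-1],[0,0,10,0,-1],[0,0,0,0,-1],[0,0,0,0,-1]]]'
python3 - <<'E'
from h import *;go(.579,-.0285,.121,-.098)
import cv2
a=get_image("scene")["pixels"][170:310,230:410,::-1];b=get_image("top")["pixels"][150:270,230:410,::-1]
cv2.imwrite("pics/c1.png",cv2.resize(np.vstack([a,b]),None,fx=2.3,fy=2.3,interpolation=cv2.INTER_CUBIC))
E
```

```text
time: 3.37
position: [0.5777, -0.0328, 0.1208]
tool_rot: [-2.327, -2.11, -0.0]
ft_force: [0.6, 0.3, 0.2]
grip_width: 1.001
grip_force: 0.0
t 3.3667 p [ 0.57769196 -0.03282128  0.12077039] F [0.59868893 0.31320222 0.2492118 ] grip 1.0006398433737893 0.0
shift mm [ 4.4  0.9 -0.2] tilt [-0.  0.] yaw -0.09797675911557135 turn 2.3240884428649133e-05
```

View pics/c1.png

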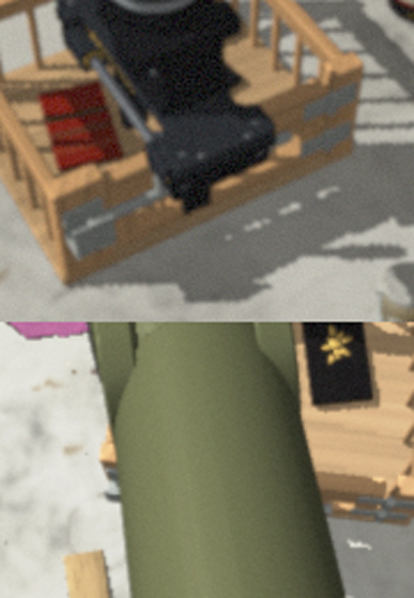

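The gripper straddles the knob, with the rod emerging at about (155,190) in the scene crop. I'll correct 4 mm along the gate and close.

```bash
python3 -m crank '[[[4,1,0,0,-1],[0,0,0,0,1],[0,0,0,0,1],[0,0,0,0,1],[0,0,0,0,1],[0,0,0,0,1],[0,0,0,0,1],[0,0,0,0,1],[0,0,0,0,1],[0,0,0,0,1]]]' 30
python3 -c "from h import *;go(.579,-.0285,.121,-.098)"
```

```text
time: 4.3
position: [0.579, -0.029, 0.1205]
tool_rot: [2.328, 2.11, -0.0]
ft_force: [0.1, -0.2, 0.7]
grip_width: 0.401
grip_force: 0.0
t 4.3 p [ 0.57895929 -0.02901103  0.12050271] F [ 0.13094101 -0.20821571  0.67090561] grip 0.40138000519577927 0.0
shift mm [ 0.5 -0.  -0.5] tilt [-0. -0.] yaw -0.09804803184032126 turn -4.8031840321260955e-05
```

```bash
python3 -m crank '[[[0,0,0,0,1],[0,0,0,0,1],[0,0,0,0,1],[0,0,0,0,1],[0,0,0,0,1],[0,0,0,0,1],[0,0,0,0,1]]]' 30
```

```text
time: 4.88
position: [0.5791, -0.029, 0.1205]
tool_rot: [2.327, 2.11, 0.0]
ft_force: [0.4, -0.4, 0.2]
grip_width: 0.173
grip_force: 30.0
```

The grip reads 15–16 mm wide at 30 N, so it's on the knob. Next I'll lift 13 mm.

```bash
python3 -m crank '[[[0,0,-3,0,1],[0,0,-3,0,1],[0,0,-3,0,1],[0,0,-3,0,1],[0,0,-1,0,1],[0,0,0,0,1],[0,0,0,0,1]]]'
```

```text
time: 5.47
position: [0.5789, -0.029, 0.1336]
tool_rot: [2.328, 2.11, -0.0]
ft_force: [0.8, -0.4, -2.6]
grip_width: 0.172
grip_force: 30.0
```

```bash
python3 -m crank '[[[-3,0,0,0,1],[-3,0,0,0,1],[-3,0,0,0,1],[-3,0,0,0,1],[0,0,0,0,1],[0,0,0,0,1]]]'
```

```text
time: 5.97
position: [0.5777, -0.0419, 0.1334]
tool_rot: [2.328, 2.109, -0.001]
ft_force: [1.5, -1.2, -2.8]
grip_width: 0.176
grip_force: 30.0
```

```bash
python3 -m crank '[[[-3,0,0,0,1],[-3,0,0,0,1],[-3,0,0,0,1],[-3,0,0,0,1],[-3,0,0,0,1],[-3,0,0,0,1],[-2,0,0,0,1],[0,0,0,0,1],[0,0,0,0,1]]]'
python3 - <<'E'
from h import *;go(.579,-.0285,.121,-.098)
import cv2
a=get_image("scene")["pixels"][200:300,230:330,::-1]
cv2.imwrite("pics/c2.png",cv2.resize(a,None,fx=5,fy=5,interpolation=cv2.INTER_CUBIC))
th=-.098;c=np.array([np.cos(th),np.sin(th)]);n=np.array([-np.sin(th),np.cos(th)])
s=ctrl.get_state()["position"][:2]
k0=np.array([.579,-.029])
for r in(.166,.1715,.177):print("axis",k0+c*.010-n*r)
E
```

```text
time: 6.72
position: [0.5758, -0.0616, 0.1335]
tool_rot: [2.328, 2.109, -0.001]
ft_force: [0.7, -1.2, -3.1]
grip_width: 0.174
grip_force: 30.0
t 6.7167 p [ 0.57583293 -0.06163314  0.13353238] F [ 0.67085949 -1.2029797  -3.1450286 ] grip 0.17427297004549536 29.999510154593736
shift mm [33.3 -0.1 12.5] tilt [-0.    -0.001] yaw -0.09857866425375576 turn -0.000578664253755759
axis [ 0.57271005 -0.19518194]
axis [ 0.57217191 -0.20065555]
axis [ 0.57163377 -0.20612916]
```

View pics/c2.png

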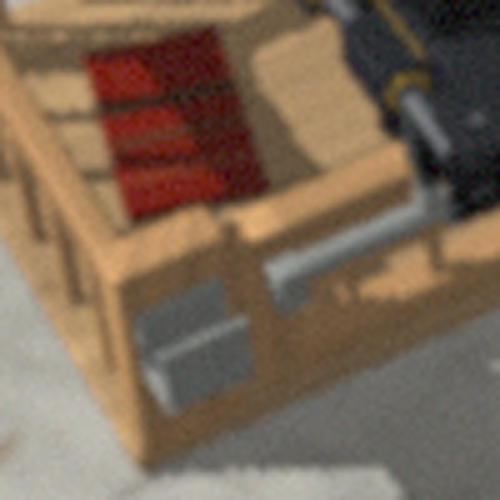

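The toe, at about (290,290), is clear to the right of the keeper, which ends at about (250,340). I'll swing the gate now.

```bash
python3 -m crank '[[[-0.5,-5.5,0,-0.04,1],[-0.5,-5.5,0,-0.04,1],[-0.5,-5.5,0,-0.04,1],[-0.5,-5.5,0,-0.04,1],[-0.5,-5.5,0,-0.04,1],[0,0,0,0,1],[0,0,0,0,1]]]'
python3 -c "from h import *;go(.579,-.0285,.121,-.098)"
```

```text
time: 7.35
position: [0.5489, -0.0629, 0.1339]
tool_rot: [2.106, 2.329, 0.001]
ft_force: [3.4, -0.9, -2.1]
grip_width: 0.179
grip_force: 30.0
t 7.35 p [ 0.54889889 -0.06293613  0.13387685] F [ 3.38577678 -0.89843059 -2.08718791] grip 0.17886750931495618 29.999437190126628
shift mm [31.2 33.4 12.9] tilt [ 0.001 -0.   ] yaw 0.10075203196978164 turn 0.19875203196978164
```

```bash
python3 -m crank '[[[-0.5,-5.5,0,-0.04,1],[-0.5,-5.5,0,-0.04,1],[-0.5,-5.5,0,-0.04,1],[-0.5,-5.5,0,-0.04,1],[-0.5,-5.5,0,-0.04,1],[-0.5,-5.5,0,-0.04,1],[0,0,0,0,1],[0,0,0,0,1],[0,0,0,0,1],[0,0,0,0,1]]]'
python3 - <<'E'
from h import *;go(.579,-.0285,.121,-.098)
import cv2
i=get_image("scene");a=i["pixels"][190:340,230:430,::-1]
cv2.imwrite("pics/c3.png",cv2.resize(a,None,fx=4,fy=4,interpolation=cv2.INTER_CUBIC))
p=ctrl.get_state()["position"][:2]
for r in(.166,.1715,.177):
    ax=np.array([.57217,-.20066])-np.array([.098,.995])*(r-.1715);v=p-ax
    R=np.linalg.norm(v);a0=np.arctan2(.010,.1385);print("gate",np.arctan2(-v[0],v[1])+.098-np.arcsin(.010/R),"r",R,"draw",r-np.sqrt(R*R-1e-4))
E
```

```text
time: 8.18
position: [0.5175, -0.072, 0.1338]
tool_rot: [1.811, 2.566, 0.001]
ft_force: [3.6, -1.0, -1.8]
grip_width: 0.174
grip_force: 30.0
t 8.1833 p [ 0.51746732 -0.071962    0.13375395] F [ 3.58846586 -1.00230528 -1.82145355] grip 0.1744774013634257 29.999682339839637
shift mm [20.3 72.5 12.8] tilt [0.001 0.   ] yaw 0.3415378451322114 turn 0.4395378451322114
gate 0.44610254355538714 r 0.13505038710640946 draw 0.031320353959512326
gate 0.429097111590783 r 0.13984816509796752 draw 0.032009823710526575
gate 0.4132497184766269 r 0.1446958501804586 draw 0.032650115831547255
```

View pics/c3.png

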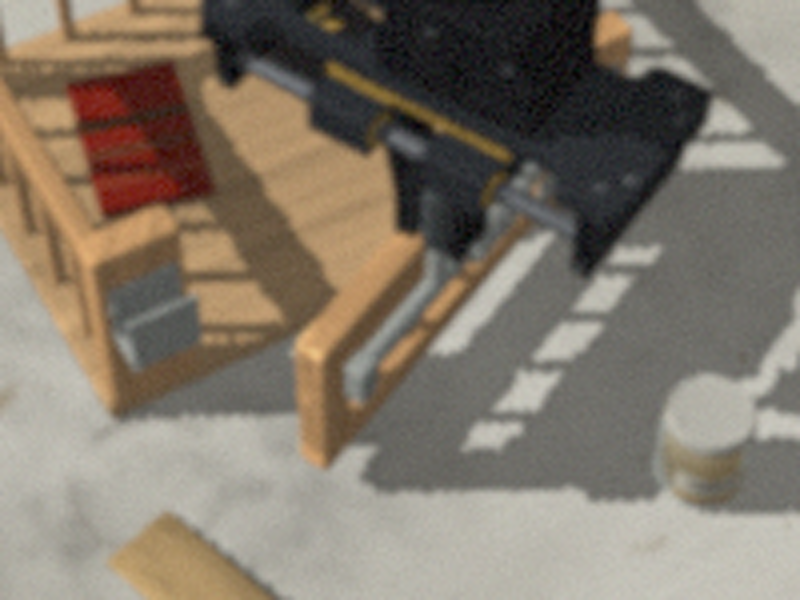

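The gate stands open with its free edge near (310,350), and the fingers hold the knob at about (450,200). The jar and spatula haven't been touched. My estimates are a gate angle of about 0.43 rad and about 32 mm of draw, so I'll hand it in.

```bash
python3 -m crank '[[[0,0,0,0,1],[0,0,0,0,1],[0,0,0,0,1],[0,0,0,0,1],[0,0,0,0,1],[0,0,0,0,1]]]'; python3 -c "
from bench import job;print(job.close_job())"
```

```text
time: 8.73
position: [0.5168, -0.0723, 0.1336]
tool_rot: [1.811, 2.567, 0.0]
ft_force: [3.7, 0.7, -1.8]
grip_width: 0.172
grip_force: 30.0
the job is handed in; nothing more can be done
None
```

I lifted the bolt over the lip and drew it back about 32 mm, swung the gate open about 0.43 rad (25°), and handed the job in at 8.7 s still gripping the knob at 30 N; `close_job()` returned no verdict, and the angle and draw are my estimates from the arm's pose.

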